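# Lower the guard panel and press the battery organiser into its corner

## Task

Take the raised plywood guard panel by its handle and slide it down until it stands on the table. Then set the beige battery organiser on the table with its upright back end flat against the panel, centred below the handle, and press it with a firm, steady push against the panel and down on the table at once, so that the sticky pad on its back takes hold; finish while still pressing, with the panel still down. Leave everything else on the table where it stands.

Things in the scene. Friction and masses are not known exactly. Their poses are not given: they have to be found in the camera images.
- guard: fixed guard: two birch posts (26 x 20 mm, 197 high, centres at y = +-162 mm, feet 70 x 40 x 12 mm) with a sliding plywood panel between, 12 mm thick, 302 wide, 74 high. Origin on the table midway between the posts in the panel's mid-plane; z up, x the panel's normal, away from the robot's side, y along it. The near face, where the organiser goes, is at x = -6 mm; it is rigid sideways
- panel (a joint): height by which the guard's panel is raised, m: 0 = fully down on the table, at most 0.11. It slides straight up and down, stays where it is left, and takes about 4 N to push down and 12 N to lift
- handle_center (a point): centre of the panel's wooden handle, a block 14 mm thick (guard's x), 70 wide (y), 30 high, on the middle of the panel's top edge, moving with it; 90 mm above the table when the panel is down; axes as the guard's. Free in front and behind: can be pinched from above across its thickness
- organiser_center (a point): centre (half-way up, 23 mm) of the beige plastic battery organiser, a closed box 90 mm long (its x), 58 wide (y), 46 high (z), ribbed lid on top, 0.17 to 0.34 kg, loose. Its back end (+x) is upright and flat and at the start roughly faces the panel (within 45 degrees), clear of it. Pressed home, this point is 51 mm in front of the guard's mid-plane
- table: the fixed birch plywood table top, surface at height 0
- jar: bystander: frosted glass jar with metal lid, 52 mm across, 65 mm high; origin at the centre of its underside. It or the flashlight stands close in front of the panel, near either post (about 112 mm from the middle)
- flashlight: bystander: small aluminium flashlight standing on its head, 36 mm across, 96 mm high; origin at the centre of its underside; stands near the other post
- case: bystander: pale blue hearing aid case, 62 x 80 x 37 mm, lying to the left; origin at the centre of its underside
- tumbler: bystander: empty drinking glass, 70 mm across, 85 mm high, to the right; origin at the centre of its underside
- clock: bystander: white alarm clock, 45 x 100 x 75 mm, to the left; origin at the centre of its underside
- organiser: the same organiser, origin at the centre of its underside. Its front end (-x) has a 45 degree bevel along the upper edge, 20 x 20 mm, full width, facing forward and up; the bevel's middle is at x = -35, z = 36 mm. One push along (+x, -z), square to it, drives the box back and down together. The sticky pad on its back has no thickness or stickiness here

How it is judged (in metres and radians):
On the way, in this order (a step that is already met when the one before it is completed fails the run):
1. the panel is fully down, with the fingers at its handle (value of joint panel below 0.004 m and contact force between the fingers and guard above 0.5 N and distance between the grasp point and handle_center below 0.05 m), for 0.1 s.
2. the organiser stands on the table, its back square against the lowered panel, centred below the handle (x of organiser_center in the frame of guard between -0.055 and -0.047 m and y of organiser_center in the frame of guard between -0.025 and 0.025 m and angle between the x axis of organiser_center and the x axis of guard, either way round below 0.06 rad and angle between organiser_center's own z axis and vertical below 0.05 rad and height (world z) of organiser_center below 0.027 m and value of joint panel below 0.004 m), for 0.2 s.
At the end, for the whole second after the job is handed in: Panel down (within 4 mm); organiser flat on the table, back within 4 mm of the panel, square within 0.06 rad, within 25 mm of the handle's middle, still; fingers still pushing it, at least 4 N between it and the panel and 6 N between it and the table (all of step 2 and contact force between organiser and guard above 4 N and contact force between organiser and table above 6 N and contact force between the fingers and organiser above 3 N and linear speed of organiser below 0.01 m/s); the arm keeps its last pose, push and grip.
It fails at once if a bystander is shifted by more than 20 mm or knocked over (distance of any of jar, flashlight, case, tumbler, clock from where it was at the start of the episode above 0.02 m or angle between any of jar, flashlight, case, tumbler, clock's own z axis and vertical above 0.4 rad).
It fails at once if the organiser is rammed against the panel or the table (over 80 N) (contact force between organiser and guard above 80 N or contact force between organiser and table above 80 N).
It also fails if it takes over 58 s, if anything falls off the work surface, if the arm or the gripper's body presses on something with over 40 N, if the wrist force passes 120 N, or if a joint passes its speed limit or range.

## Robot

A 6-joint arm with a two-finger parallel gripper is mounted at the origin on the work surface. World frame = base frame: x ahead of the robot, y to its left, z up, the work surface at z = 0. Lengths are in mm, angles in rad, forces in N, time in s.
With the tool pointing down it reaches from about 300 to 875 mm from the base axis. Payload 6.4 kg.
Tool frame: the origin (TCP) lies at the very end of the fingers, on their centre line; the grasp point (between the pads) lies 19 mm behind it (robot.grip_depth is the distance from the TCP to the grasp point, in mm); z points along the fingers, y is the direction in which the jaws open and shut (so a half turn about z gives the same grasp; the last joint's range is limited). The gripper opens to 88 mm and grips with 3 to 60 N. Pads are 18 mm wide; open, the fingers measure 123 mm over their backs; the gripper's body (75 mm by 187 mm) begins 45 mm behind the grasp point.
Start: joints at [-1.359, 0.181, 1.607, -0, 1.354, -0.206], TCP at [233.324, -525.548, 238.714] pointing down, gripper open.
Joint ranges: [-2.99, 2.99], [-0.89, 2.07], [0.3, 2.58], [-1.14, 4.28], [0, 2.63], [-3.12, 3.12]. Speed limits (rad/s): [2.57, 2.57, 3.01, 3.14, 3.14, 3.14].

## Interface

Orientations are given as a 3x3 rotation matrix whose columns are the frame's x, y, z axes.
In Python, from bench import sensors, eyes, workorder, robot gives the robot as it stands.
- The arm moves only by the tool send_rows, never from a script. Its argument "series" is text: rows parted by semicolons, each of 7 numbers parted by spaces: the opening, from -1 (shut) to 1 (fully open), so that 0 is half open, then the shift along the tool's x, y, z in m, then the turn, a rotation vector about the tool's x, y, z in rad. A call has 1 to 5 rows; each row is the pose to reach, as a shift and turn from the pose commanded when the call began, along the tool's axes at that moment; what a row does not reach only later rows make up. A row lasts 1/10 s, in which the tool goes at most 50 mm and 8.59 degrees, less where a joint would pass 70% of its speed; a pose out of reach is approached as far as the arm can. A call with a gripper value outside its range is refused whole. The fingers move at their own pace and stop on an object; "grip_force" is the grip in N (left out, the last holds). Time passes only in rows, so rows that repeat a pose let the fingers close. It gives the time, the measured TCP pose, the force and the opening at its end, in the units of the state.
- sensors.state(): the state, without advancing time (a new reading comes with each control period).
- eyes.snapshot(name): name is "scene" or "top" or "wrist"; returns (picture, depth): 420x560x3 uint8, red, green, blue; 420x560 float32, mm along the optical axis (not along the pixel's ray), 0 where there is no reading.
- eyes.camera_info(name): a dict with "vertical_fov" (degrees; the focal length in pixels is half the picture's height over the tangent of half this angle, whatever the lens; pixels are square), "cx", "cy" (the principal point, pixels), "rvec" (rotation vector, rad) and "tvec" (3), from world to camera coordinates, as OpenCV has them. Camera axes: x right, y down, z forward; pixel columns grow to the right and rows downward; lengths in mm; the calibration is good to about 2 mm. The wrist camera is an equidistant fisheye: a pixel r from the principal point sees the ray r / f radians off the axis. A picture is of the moment at which its call begins: read the wrist's pose just before it. camera_info takes no time and is no camera call; for the wrist camera it gives the pose at the moment of the call.
- workorder.hand_in(): hands the job in, once; it reports no verdict.
The state is a dict: "t": time; "joints": joint angles; "qvel": joint speeds; "effort": joint torques, N m; "tcp_pos": TCP position; "tcp_rot": TCP orientation; "ft_force": force on the tool from outside, world axes, zero at the start; "moment": the same for the moment, N m; "width": finger opening in mm.
Only numpy, scipy, OpenCV 4.12 (cv2) and the standard library are available. Lean on these libraries where they do the work, as an engineer would, in place of code of your own. Each camera call takes 0.05 s, during which the arm holds its last target.

## Working session

There is one attempt and no reset: what is moved stays moved. The work goes in short steps, Python scripts to look and compute and a tool call to move; the robot and the scene stay as the last step left them, time stands still between calls to the robot, and variables do not carry over. Pictures are saved under pics/ and viewed, and the job is handed in when it is done.

Besides the shell and the picture viewer there is one more tool, called after "Call:" as name(argument=value, ...) on one line, values as JSON. send_rows: Moves the arm, as the interface text tells. Its arguments: {"type":"object","properties":{"series":{"type":"string"},"grip_force":{"type":"number"}},"required":["series"]}

```bash
mkdir -p pics; ls; cat > h.py <<'E'
import numpy as np, cv2
from bench import sensors, eyes, workorder, robot
def cam(n):
    c=eyes.camera_info(n); R=cv2.Rodrigues(np.array(c['rvec'],float))[0]; t=np.array(c['tvec'],float).ravel()
    return c,R,t
def f_of(c): return 210/np.tan(np.radians(c['vertical_fov'])/2)
def cloud(n,depth):
    c,R,t=cam(n); f=f_of(c)
    v,u=np.mgrid[0:420,0:560]
    P=np.stack([(u-c['cx'])/f*depth,(v-c['cy'])/f*depth,depth],-1)
    return (P-t)@R
E
python3 - <<'E'
from h import *
print(sensors.state())
for n in ['scene','top','wrist']:
    print(n,eyes.camera_info(n))
    p,d=eyes.snapshot(n); cv2.imwrite(f'pics/{n}0.png',p[:,:,::-1]); np.save(f'{n}0.npy',d)
    np.save(f'{n}0p.npy',p)
E
```

```text
pics
{'t': 0.0, 'joints': array([-1.35927368e+00,  1.81578177e-01,  1.60796546e+00, -1.69842467e-05,
        1.35379272e+00, -2.06293030e-01]), 'qvel': array([-0.0005016 , -0.00061149,  0.00088013,  0.00104187,  0.00130556,
       -0.00139669]), 'effort': array([-4.83761050e-04, -4.33864152e+01, -3.41852474e+01,  7.02952361e-02,
        3.85983149e-02, -1.55383486e-04]), 'tcp_pos': array([ 233.21810821, -525.01069366,  237.8098131 ]), 'tcp_rot': array([[ 9.13976016e-01,  4.05768033e-01, -3.82305671e-04],
       [ 4.05768070e-01, -9.13974496e-01,  1.70136229e-03],
       [ 3.40940796e-04, -1.71013176e-03, -9.99998480e-01]]), 'ft_force': array([-1.63205081, -0.4725694 ,  0.0651525 ]), 'moment': array([ 0.01275209,  0.03165501, -0.04364176]), 'width': 87.79104915171132}
scene {'vertical_fov': 47.67920041102015, 'cx': 284.72952054141666, 'cy': 205.34804773876945, 'rvec': array([ 0.83095757,  2.55743536, -1.07718534]), 'tvec': array([ 399.9044477 , -163.49128002, 1345.86405229])}
top {'vertical_fov': 48.63154388258054, 'cx': 282.49221626728473, 'cy': 202.48937142860493, 'rvec': array([ 2.16774521, -2.1267895 ,  0.18333501]), 'tvec': array([   6.76127408,  549.08306445, 1003.02578955])}
wrist {'vertical_fov': 65.70646984690485, 'cx': 280.3518249962287, 'cy': 207.21974566986157, 'rvec': array([-2.40896916,  1.56269539,  0.24723715]), 'tvec': array([-574.21046351,  -45.40128988,  390.76719116])}
```

View pics/scene0.png

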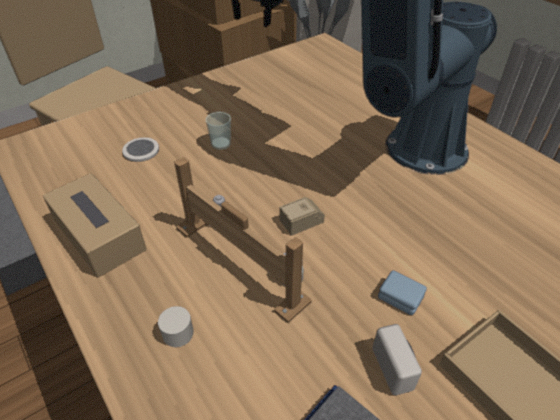

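View pics/top0.png

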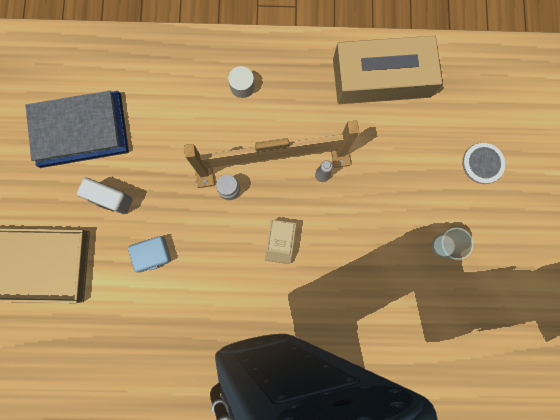

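The scene view shows the raised panel, and the organiser at (301,215). In the top view the post tops are at (190,150) and (352,127), the handle at (272,144), the organiser at (282,240), the jar at (228,187) and the flashlight at (325,170).

```bash
python3 - <<'E'
from h import *
d=np.load('top0.npy'); p=np.load('top0p.npy'); P=cloud('top',d)
im=cv2.resize(p[90:300,150:400],None,fx=3,fy=3,interpolation=cv2.INTER_CUBIC)
cv2.imwrite('pics/topz.png',im[:600,:,::-1])
for n,(u,v) in dict(postL=(190,150),postR=(352,127),handle=(272,144),org=(284,237),orglow=(280,258),jar=(227,181),fl=(326,164),table=(300,300)).items():
    print(n,P[v,u].round(1))
Z=P[...,2]
roi=np.zeros(Z.shape,bool); roi[90:200,170:380]=1
def rect(m,name):
    n,l,s,c=cv2.connectedComponentsWithStats(m.astype(np.uint8))
    for i in range(1,n):
        if s[i,4]>25:
            q=P[l==i]; r=cv2.minAreaRect(q[:,:2].astype(np.float32)); print(name,s[i],np.round(q.mean(0),1),np.round(r[0],1),np.round(r[1],1),round(r[2],2), 'z',np.percentile(q[:,2],[5,50,95]).round(1))
rect(roi&(Z>188)&(Z<207),'post/handle')
rect(roi&(Z>120)&(Z<215),'high')
r2=np.zeros(Z.shape,bool); r2[210:275,250:310]=1
rect(r2&(Z>41),'orgtop'); rect(r2&(Z>8),'org')
roi[:]=0; roi[140:210,200:345]=1
rect(roi&(Z>58)&(Z<110),'jar/fl')
d=np.load('scene0.npy'); P=cloud('scene',d); Z=P[...,2]
r2=np.zeros(Z.shape,bool); r2[190:240,270:335]=1
rect(r2&(Z>41)&(Z<60),'s orgtop')
r2=np.zeros(Z.shape,bool); r2[150:330,170:320]=1
rect(r2&(Z>185)&(Z<207)&(P[...,0]>300),'s post')
rect(r2&(Z>110)&(Z<215)&(P[...,0]>300),'s high')
E
```

```text
postL [624.3 200.8 196.5]
postR [ 678.4 -115.1  195.2]
handle [649.   42.3 164.8]
org [470.9  12.6  47.1]
orglow [424.9  20.5  35.5]
jar [590.9 141.1  65.5]
fl [626.1 -74.5  98.5]
table [332.3 -27.2  -2.1]
post/handle [347 121  12  14 141] [ 677.5 -115.8  196.4] [ 678.2 -116. ] [26.2 19.9] 9.24 z [191.8 196.6 199.7]
post/handle [184 144  12  15 149] [622.7 201.8 196.5] [623.5 202.1] [26.5 19.6] 10.85 z [191.  196.7 200.2]
high [ 184  121  175   46 1780] [648.7  41.5 152.3] [651.   42.7] [ 26.6 343.3] 9.79 z [124.2 138.2 197.7]
orgtop [265 220  31  37 878] [468.8  20.4  53.7] [446.6  23.2] [ 57.9 120.5] 82.83 z [43.2 46.8 50. ]
org [ 265  220   31   44 1078] [460.7  21.4  49.9] [446.6  23.2] [ 57.9 120.5] 82.83 z [30.2 46.2 49.9]
jar/fl [200 143 145  30 823] [644.9  43.6  86.5] [643.   42.4] [ 11.  325.9] 9.89 z [ 65.1  86.8 107.8]
jar/fl [319 160  14  15 151] [621.4 -74.5  88. ] [623.5 -75.5] [26. 25.] 57.18 z [64.  91.2 97. ]
jar/fl [216 174  21  21 339] [583.4 142.5  65. ] [583.6 142.4] [45.6 44. ] 46.29 z [61.8 65.  67.9]
s orgtop [279 197  40  27 585] [472.3  22.   45.4] [470.   20.2] [61.6 75.1] 82.78 z [42.2 45.5 47.9]
s post [174 157  15  14 126] [ 680.  -113.4  193.1] [ 679.2 -116. ] [26.5 21. ] 10.0 z [186.7 194.3 196.9]
s post [286 237  17  17 188] [625.4 204.8 193.6] [623.7 202.6] [26.7 21.3] 6.17 z [186.  194.7 197.3]
s high [ 174  157  129  123 2689] [652.2  59.8 145.6] [651.5  43.4] [ 27.8 345.6] 9.87 z [113.7 135.5 195. ]
```

View pics/topz.png

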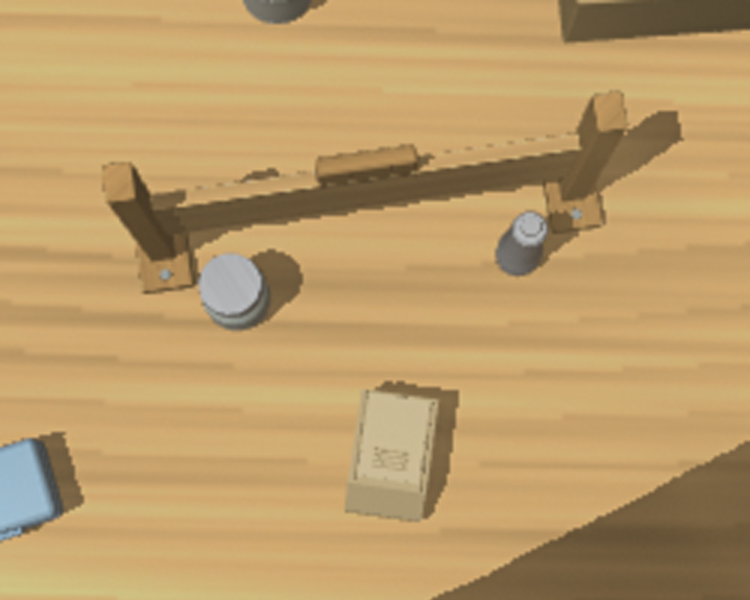

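```bash
cat >> h.py <<'E'
from scipy.spatial.transform import Rotation as Ro
G0=np.array([650.9,43.0,0]); GY=0.1703
gx=np.array([np.cos(GY),np.sin(GY),0]); gy=np.array([-np.sin(GY),np.cos(GY),0])
def G(x,y,z): return G0+gx*x+gy*y+np.array([0,0,z])
def down(yaw_y): # tool down, tool y at world angle
    y=np.array([np.cos(yaw_y),np.sin(yaw_y),0]); z=np.array([0,0,-1.]); return np.c_[np.cross(y,z),y,z]
def delta(pos,R):
    s=sensors.state(); M=s['tcp_rot']
    sh=M.T@(np.array(pos)-s['tcp_pos'])/1000; rv=Ro.from_matrix(M.T@R).as_rotvec()
    print('t',round(s['t'],2),'pos',s['tcp_pos'].round(1),'w',round(s['width'],1),'F',np.round(s['ft_force'],1),'| shift',sh.round(4),'rot',rv.round(4),'deg',np.degrees(np.linalg.norm(rv)).round(1))
E
python3 - <<'E'
from h import *
for n,roi in (('top',(215,270,255,305)),('scene',(190,240,270,335))):
    P=cloud(n,np.load(n+'0.npy')); Z=P[...,2]
    m=np.zeros(Z.shape,np.uint8); a,b,c,d=roi; m[a:b,c:d]=(Z[a:b,c:d]>44)&(Z[a:b,c:d]<50)
    m=cv2.morphologyEx(m,cv2.MORPH_OPEN,np.ones((5,5)))
    q=P[m>0]; r=cv2.minAreaRect(q[:,:2].astype(np.float32)); print(n,len(q),r, q.mean(0))
    b=cv2.boxPoints(r); print(b.round(0).tolist())
delta(G(0,0,230),down(GY))
E
```

```text
top 222 ((484.4685363769531, 17.570859909057617), (32.671321868896484, 56.61796188354492), 8.273579597473145) [482.14445955  16.0555911   47.08193393]
[[464.0, 43.0], [472.0, -13.0], [505.0, -8.0], [497.0, 48.0]]
scene 127 ((474.9460144042969, 28.612220764160156), (51.59227752685547, 31.260129928588867), 49.44794845581055) [473.66965817  23.86964527  45.89058734]
[[446.0, 19.0], [470.0, -1.0], [504.0, 38.0], [480.0, 58.0]]
t 0.15 pos [ 233.2 -525.1  238. ] w 88.0 F [ 0.7 -0.3  0.3] | shift [ 0.6123 -0.3498  0.0087] rot [-9.0000e-04 -1.1000e-03 -1.3233e+00] deg 75.8
```

Call:
send_rows(series="1 0.306 -0.175 -0.02 0 0 -0.66; 1 0.306 -0.175 -0.02 0 0 -0.66; 1 0.306 -0.175 -0.02 0 0 -0.66; 1 0.306 -0.175 -0.02 0 0 -0.66; 1 0.306 -0.175 -0.02 0 0 -0.66")

```text
t: 0.65
tcp_pos: [381.8, -322.6, 252.8]
tcp_rot: [[0.469, 0.883, 0.0], [0.883, -0.469, 0.0], [0.0, -0.0, -1.0]]
ft_force: [0.6, -0.6, 0.7]
width: 88.5
```

```bash
python3 -c "
from h import *
delta([450,20,260],down(GY))"
```

```text
t 0.65 pos [ 381.8 -322.6  252.8] w 88.5 F [ 0.6 -0.6  0.7] | shift [ 0.3345 -0.1005 -0.0071] rot [-0.000e+00 -1.000e-04 -6.588e-01] deg 37.7
```

Call:
send_rows(series="1 0.3345 -0.1 -0.007 0 0 -0.659; 1 0.3345 -0.1 -0.007 0 0 -0.659; 1 0.3345 -0.1 -0.007 0 0 -0.659; 1 0.3345 -0.1 -0.007 0 0 -0.659; 1 0.3345 -0.1 -0.007 0 0 -0.659")

```text
t: 1.15
tcp_pos: [431.2, -77.5, 257.9]
tcp_rot: [[-0.17, 0.985, 0.0], [0.985, 0.17, -0.0], [-0.0, 0.0, -1.0]]
ft_force: [0.9, -0.9, -0.2]
width: 88.7
```

```bash
python3 -c "
from h import *
delta([450,20,280],down(GY))"
```

```text
t 1.15 pos [431.2 -77.5 257.9] w 88.7 F [ 0.9 -0.9 -0.2] | shift [ 0.0929  0.0351 -0.0221] rot [0.0003 0.0001 0.0003] deg 0.0
```

Call:
send_rows(series="1 0.093 0.035 -0.022 0 0 0; 1 0.093 0.035 -0.022 0 0 0; 1 0.093 0.035 -0.022 0 0 0; 1 0.093 0.035 -0.022 0 0 0")

```text
t: 1.55
tcp_pos: [450.4, 19.1, 279.9]
tcp_rot: [[-0.169, 0.986, 0.0], [0.986, 0.169, -0.0], [-0.0, -0.0, -1.0]]
ft_force: [0.0, -0.5, -0.5]
width: 88.1
```

```bash
python3 - <<'E'
from h import *
s=sensors.state(); print(s['tcp_pos'])
c=eyes.camera_info('wrist'); p,d=eyes.snapshot('wrist')
np.savez('w1.npz',p=p,d=d,rvec=c['rvec'],tvec=c['tvec'],cx=c['cx'],cy=c['cy'],f=f_of(c))
cv2.imwrite('pics/w1.png',p[:,:,::-1])
E
```

```text
[450.43691809  19.07895446 279.89744639]
```

View pics/w1.png

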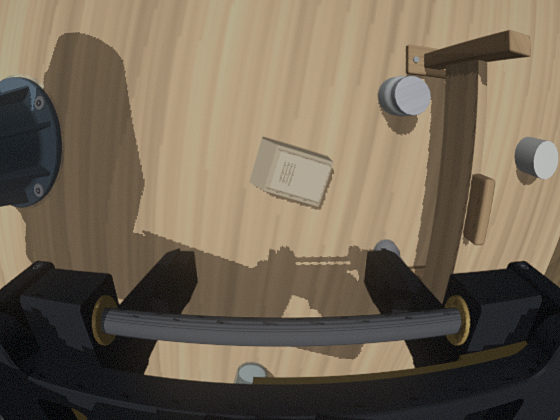

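The wrist view shows the organiser at (293,172). Its bevel is on the left, towards the robot, and its back is on the right. I'll zoom in to read its corners.

```bash
python3 - <<'E'
import numpy as np,cv2
p=np.load('w1.npz')['p'][120:225,235:350]
cv2.imwrite('pics/w1z.png',cv2.resize(p,None,fx=5.7,fy=5.7,interpolation=cv2.INTER_CUBIC)[:,:,::-1])
E
```

```text
(no output)
```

View pics/w1z.png

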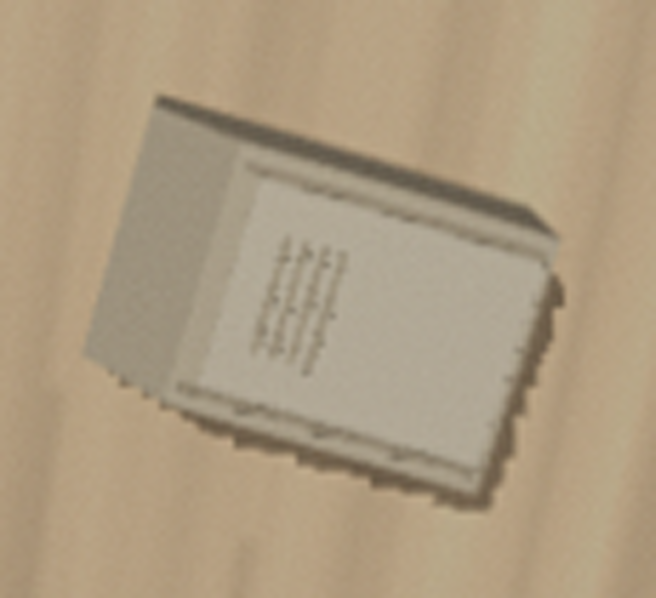

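```bash
cat >> h.py <<'E'
def wray(w,u,v,z):
    R=cv2.Rodrigues(w['rvec'])[0]; t=w['tvec']; a=np.array([u-w['cx'],v-w['cy']]); r=np.hypot(*a); th=r/w['f']
    dc=np.array([*(np.sin(th)*a/max(r,1e-9)),np.cos(th)]); o=-R.T@t; dw=R.T@dc; return o+dw*(z-o[2])/dw[2]
E
python3 - <<'E'
from h import *
w=np.load('w1.npz')
pts=[]
for x,y,z in [(557,238,46),(482,495,46),(240,148,46),(168,400,46),(157,97,26),(85,355,26)]:
    q=wray(w,235+x/5.7,120+y/5.7,z); pts.append(q); print(q.round(1))
pts=np.array(pts)
for a,b in ((0,2),(1,3),(0,4),(1,5)):
    e=pts[a]-pts[b]; print(np.hypot(*e[:2]).round(1),np.degrees(np.arctan2(e[1],e[0])).round(2))
for a,b in ((0,1),(2,3),(4,5)):
    e=pts[a]-pts[b]; print(np.hypot(*e[:2]).round(1),np.degrees(np.arctan2(e[1],e[0])).round(2)-90)
print('centre',pts[[0,1,4,5],:2].mean(0))
# guard check: post tops, handle
for u,v,z in [(481,209,165),(519,45,197),(404,95,65)]: print(wray(w,u,v,z).round(1))
E
```

```text
[507.6  42.8  46. ]
[503.4 -15.3  46. ]
[439.1  49.6  46. ]
[433.1  -6.   46. ]
[419.8  55.2  26. ]
[413.1  -4.2  26. ]
68.8 -5.68
70.9 -7.55
88.7 -8.02
91.0 -6.99
58.3 -4.180000000000007
55.9 -6.189999999999998
59.8 -6.430000000000007
centre [460.94806191  19.61985617]
[642.1  45.2 165. ]
[620.7 199.  197. ]
[571.  138.9  65. ]
```

```bash
python3 -c "
from h import *
delta(G(0,0,210),down(GY))"
```

```text
t 1.6 pos [450.2  17.9 279.5] w 87.8 F [-0.1  0.4  0.2] | shift [-0.0087  0.2021  0.0694] rot [-0.0007  0.0003 -0.003 ] deg 0.2
```

Call:
send_rows(series="1 -0.0087 0.2021 0 0 0 0; 1 -0.0087 0.2021 0 0 0 0; 1 -0.0087 0.2021 0.02 0 0 0;1 -0.0087 0.2021 0.06 0 0 0;1 -0.0087 0.2021 0.069 0 0 0")

```text
t: 2.1
tcp_pos: [653.1, 40.0, 207.9]
tcp_rot: [[-0.162, 0.987, -0.001], [0.987, 0.162, -0.0], [0.0, -0.001, -1.0]]
ft_force: [-0.9, 1.2, -0.1]
width: 88.4
```

```bash
python3 - <<'E'
from h import *
delta(G(0,0,138),down(GY))
p,d=eyes.snapshot('scene'); cv2.imwrite('pics/s1.png',cv2.resize(p[100:330,130:430],None,fx=2.5,fy=2.5)[:,:,::-1])
E
```

```text
t 2.1 pos [653.1  40.  207.9] w 88.4 F [-0.9  1.2 -0.1] | shift [ 0.0033 -0.0016  0.0699] rot [-0.0014 -0.0001 -0.0076] deg 0.4
```

View pics/s1.png

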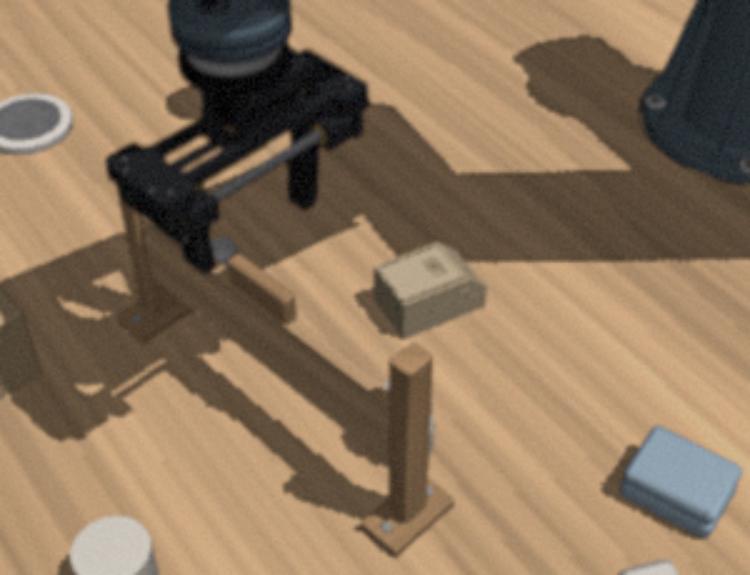

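The open fingers straddle the handle line above the guard, with the far finger at about (200,245) in the zoom. The gripper body is long along the jaw axis. I'll descend and close.

Call:
send_rows(series="1 0.003 -0.0015 0.035 0 0 -0.0076; 1 0.003 -0.0015 0.07 0 0 -0.0076; -1 0.003 -0.0015 0.07 0 0 -0.0076; -1 0.003 -0.0015 0.07 0 0 -0.0076; -1 0.003 -0.0015 0.07 0 0 -0.0076", grip_force=20)

```text
t: 2.65
tcp_pos: [650.6, 44.3, 143.6]
tcp_rot: [[-0.171, 0.985, 0.003], [0.985, 0.171, -0.0], [-0.001, 0.003, -1.0]]
ft_force: [-0.8, -0.1, 0.6]
width: 65.9
```

Call:
send_rows(series="-1 0 0 0 0 0 0; -1 0 0 0 0 0 0; -1 0 0 0 0 0 0; -1 0 0 0 0 0 0")

```text
t: 3.05
tcp_pos: [649.5, 45.6, 141.4]
tcp_rot: [[-0.173, 0.985, 0.001], [0.985, 0.173, -0.0], [-0.0, 0.001, -1.0]]
ft_force: [-0.3, 0.2, 0.3]
width: 34.2
```

Call:
send_rows(series="-1 0 0 0 0 0 0; -1 0 0 0 0 0 0; -1 0 0 0 0 0 0; -1 0 0 0 0 0 0; -1 0 0 0 0 0 0")

```text
t: 3.55
tcp_pos: [650.9, 45.9, 140.9]
tcp_rot: [[-0.173, 0.985, 0.004], [0.985, 0.173, 0.001], [-0.0, 0.004, -1.0]]
ft_force: [7.6, 1.7, -4.1]
width: 13.7
```

```bash
python3 -c "
from h import *
delta(G(0,0,80),down(GY))"
```

```text
t 3.55 pos [650.9  45.9 140.9] w 13.7 F [ 7.6  1.7 -4.1] | shift [-0.0028 -0.0007  0.0609] rot [0.0038 0.     0.0032] deg 0.3
```

Call:
send_rows(series="-1 0 0 0.01 0 0 0; -1 0 0 0.02 0 0 0; -1 0 0 0.03 0 0 0; -1 0 0 0.04 0 0 0; -1 0 0 0.046 0 0 0")

```text
t: 4.05
tcp_pos: [650.9, 45.8, 94.8]
tcp_rot: [[-0.173, 0.985, 0.004], [0.985, 0.173, 0.0], [-0.0, 0.004, -1.0]]
ft_force: [5.6, 2.9, 4.7]
width: 13.6
```

Call:
send_rows(series="-1 0 0 0.004 0 0 0; -1 0 0 0.007 0 0 0; -1 0 0 0.01 0 0 0; -1 0 0 0.01 0 0 0")

```text
t: 4.45
tcp_pos: [650.9, 45.8, 84.8]
tcp_rot: [[-0.173, 0.985, 0.004], [0.985, 0.173, 0.001], [-0.0, 0.004, -1.0]]
ft_force: [6.8, 3.0, 0.2]
width: 13.8
```

Call:
send_rows(series="-1 0 0 0.002 0 0 0; -1 0 0 0.003 0 0 0; -1 0 0 0.003 0 0 0")

```text
t: 4.75
tcp_pos: [650.9, 45.8, 82.2]
tcp_rot: [[-0.173, 0.985, 0.004], [0.985, 0.173, 0.0], [-0.0, 0.004, -1.0]]
ft_force: [7.5, 2.6, 2.7]
width: 13.6
```

Call:
send_rows(series="-1 0 0 0.001 0 0 0; -1 0 0 0.002 0 0 0; -1 0 0 0.002 0 0 0")

```text
t: 5.05
tcp_pos: [650.9, 45.8, 80.2]
tcp_rot: [[-0.173, 0.985, 0.004], [0.985, 0.173, 0.0], [-0.0, 0.004, -1.0]]
ft_force: [6.6, 3.8, 3.2]
width: 13.5
```

Call:
send_rows(series="-1 0 0 0.001 0 0 0; -1 0 0 0.002 0 0 0; -1 0 0 0.003 0 0 0")

```text
t: 5.35
tcp_pos: [651.0, 45.8, 80.0]
tcp_rot: [[-0.173, 0.985, 0.004], [0.985, 0.173, 0.0], [-0.001, 0.004, -1.0]]
ft_force: [-6.0, 3.6, 26.7]
width: 14.3
```

Call:
send_rows(series="-1 0 0 0.001 0 0 0; -1 0 0 0.002 0 0 0; -1 0 0 0.003 0 0 0")

```text
t: 5.65
tcp_pos: [651.1, 45.3, 78.2]
tcp_rot: [[-0.173, 0.985, 0.004], [0.985, 0.173, -0.001], [-0.002, 0.004, -1.0]]
ft_force: [-7.0, 0.3, 28.2]
width: 13.6
```

```bash
python3 - <<'E'
from h import *
p,d=eyes.snapshot('scene'); cv2.imwrite('pics/s2.png',cv2.resize(p[130:330,150:350],None,fx=3,fy=3)[:,:,::-1])
P=cloud('scene',d)
for u,v in [(190,190),(200,199),(210,208),(260,248),(270,255),(280,262)]: 
    q=P[v-8:v+9,u]; print(u,v,q[:,2].round(0).tolist())
E
```

```text
190 190 [138.0, 136.0, 134.0, 132.0, 128.0, 124.0, 820.0, 119.0, 120.0, 113.0, 115.0, 111.0, 105.0, 103.0, 100.0, 101.0, 94.0]
200 199 [-1.0, 2.0, 3.0, -0.0, 0.0, -1.0, -1.0, -3.0, -3.0, -2.0, -3.0, -3.0, 1.0, -4.0, -3.0, -2.0, -4.0]
210 208 [-1.0, -2.0, -1.0, -1.0, 0.0, -1.0, -4.0, -3.0, 0.0, 185.0, 186.0, 184.0, 183.0, 179.0, 178.0, 176.0, 157.0]
260 248 [-3.0, -3.0, -2.0, -1.0, -1.0, -1.0, -2.0, -1.0, -1.0, -1.0, -3.0, -2.0, -2.0, -1.0, -1.0, -0.0, 72.0]
270 255 [-3.0, -5.0, -2.0, 0.0, -3.0, -2.0, -2.0, -3.0, 1.0, -1.0, 1.0, -3.0, 0.0, -3.0, 1.0, -0.0, -2.0]
280 262 [-0.0, -2.0, 0.0, 61.0, 62.0, 62.0, 64.0, 64.0, 61.0, 60.0, 56.0, 52.0, 42.0, 39.0, 38.0, 40.0, 40.0]
```

View pics/s2.png

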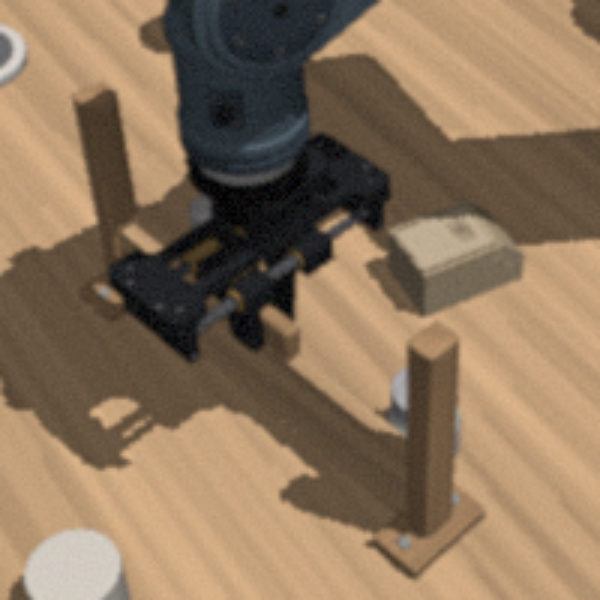

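The reaction jumped to about 27 N after 61 mm of travel. In the picture the handle's end has dropped to (285,330), where the zoom shows it over the lowered panel. So the panel is down, and I'll release it.

Call:
send_rows(series="0.3 0 0 0 0 0 0; 0.3 0 0 0 0 0 0; 0.3 0 0 0 0 0 0; 0.3 0 0 0 0 0 0; 0.3 0 0 0 0 0 0")

```text
t: 6.2
tcp_pos: [648.8, 45.4, 73.1]
tcp_rot: [[-0.173, 0.985, -0.001], [0.985, 0.173, 0.0], [0.0, -0.001, -1.0]]
ft_force: [-0.8, -0.8, -0.0]
width: 51.6
```

Call:
send_rows(series="0.6 0 0 -0.03 0 0 0; 0.6 0 0 -0.08 0 0 0; 0.6 0 0 -0.13 0 0 0; 0.6 0 0 -0.16 0 0 0; 0.6 0 -0.04 -0.16 0 0 0")

```text
t: 6.7
tcp_pos: [615.5, 38.1, 240.5]
tcp_rot: [[-0.173, 0.985, 0.013], [0.985, 0.173, -0.002], [-0.004, 0.013, -1.0]]
ft_force: [-0.3, -1.1, 1.0]
width: 70.4
```

```bash
python3 -c "
from h import *
p,d=eyes.snapshot('scene'); cv2.imwrite('pics/s3.png',cv2.resize(p[130:330,150:350],None,fx=3,fy=3)[:,:,::-1])
delta([455,20,190],down(np.radians(-97)))
delta([455,20,190],down(np.radians(83)))"
```

```text
t 6.75 pos [605.2  38.4 234.7] w 70.3 F [-0.6  1.4 -2.4] | shift [ 0.008 -0.151  0.045] rot [-1.3000e-03  2.4000e-03  1.8676e+00] deg 107.0
t 6.75 pos [605.2  38.4 234.7] w 70.3 F [-0.6  1.4 -2.4] | shift [ 0.008 -0.151  0.045] rot [-2.200e-03 -1.200e-03 -1.274e+00] deg 73.0
```

View pics/s3.png

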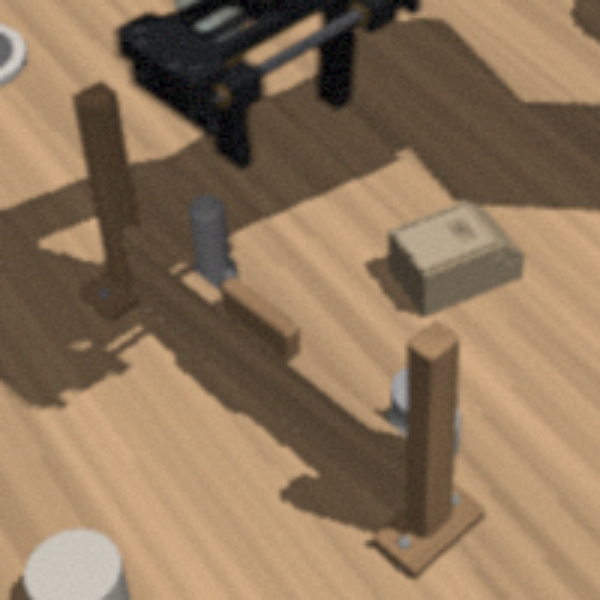

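The panel is down, with its top edge low between the posts. The flashlight at (210,240) and the jar at (405,400) still stand.

```bash
python3 -c "
from h import *
c,R,t=cam('wrist'); s=sensors.state()
print('cam in tool',s['tcp_rot'].T@(-R.T@t-s['tcp_pos']), s['joints'])"
```

```text
cam in tool [  78.74181971   -1.9006275  -146.89787202] [-1.31647708e-01  2.54617221e-01  1.52709696e+00 -1.02357230e-03
  1.36199862e+00 -3.06092677e-01]
```

Call:
send_rows(series="0.6 0.008 -0.151 0 0 0 0.7; 0.6 0.008 -0.151 0 0 0 0.7; 0.6 0.008 -0.151 0 0 0 0.7; 0.6 0.008 -0.151 0 0 0 0.7; 0.6 0.008 -0.151 0 0 0 0.7")

```text
t: 7.25
tcp_pos: [457.9, 20.5, 233.5]
tcp_rot: [[0.508, 0.862, -0.001], [0.862, -0.508, 0.0], [-0.0, -0.001, -1.0]]
ft_force: [-0.3, 0.7, -0.1]
width: 70.6
```

Call:
send_rows(series="1 0 0 0 0 0 0.7; 1 0 0 0 0 0 0.7; 1 0 0 0 0 0 0.7; 1 0 0 0 0 0 0.7; 1 0 0 0 0 0 0.7")

```text
t: 7.75
tcp_pos: [459.4, 20.4, 233.4]
tcp_rot: [[0.943, 0.332, -0.001], [0.332, -0.943, 0.0], [-0.001, -0.0, -1.0]]
ft_force: [0.0, 0.2, -0.4]
width: 88.3
```

```bash
python3 -c "
from h import *
delta([453,20.5,130],down(np.radians(-97)))"
```

```text
t 7.75 pos [459.4  20.4 233.4] w 88.3 F [ 0.   0.2 -0.4] | shift [-0.0059 -0.0021  0.1034] rot [-3.00e-04  1.00e-03  4.61e-01] deg 26.4
```

Call:
send_rows(series="1 -0.009 -0.004 0.03 0 0 0.461; 1 -0.009 -0.004 0.06 0 0 0.461; 1 -0.009 -0.004 0.1 0 0 0.461; 1 -0.009 -0.004 0.103 0 0 0.461; 1 -0.009 -0.004 0.103 0 0 0.461")

```text
t: 8.25
tcp_pos: [449.2, 21.3, 130.4]
tcp_rot: [[0.994, -0.113, -0.003], [-0.113, -0.994, 0.001], [-0.003, -0.0, -1.0]]
ft_force: [0.2, 0.2, -0.9]
width: 88.0
```

```bash
python3 - <<'E'
from h import *
delta([449,21,14],down(np.radians(-97)))
c=eyes.camera_info('wrist'); p,d=eyes.snapshot('wrist')
np.savez('w2.npz',p=p,d=d,rvec=c['rvec'],tvec=c['tvec'],cx=c['cx'],cy=c['cy'],f=f_of(c))
cv2.imwrite('pics/w2.png',p[:,:,::-1])
E
```

```text
t 8.25 pos [449.2  21.3 130.4] w 88.0 F [ 0.2  0.2 -0.9] | shift [0.0002 0.0003 0.1164] rot [-0.0003  0.0029  0.009 ] deg 0.5
```

View pics/w2.png

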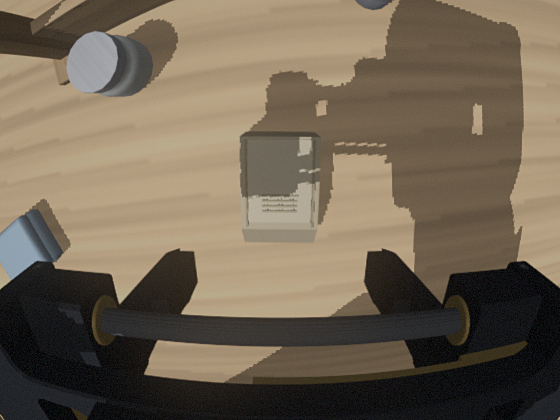

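The organiser spans columns 241–319, centred at 280 and square between the fingertips at (195,255) and (366,255). I'll descend and grip.

Call:
send_rows(series="1 0 0 0.04 0 0 0.009; 1 0 0 0.08 0 0 0.009; 1 0 0 0.116 0 0 0.009; 0 0 0 0.116 0 0 0.009; -1 0 0 0.116 0 0 0.009", grip_force=15)

```text
t: 8.8
tcp_pos: [451.2, 20.9, 16.5]
tcp_rot: [[0.992, -0.124, 0.001], [-0.124, -0.992, -0.0], [0.001, 0.0, -1.0]]
ft_force: [0.2, -0.9, 1.2]
width: 74.6
```

Call:
send_rows(series="-1 0 0 0 0 0 0; -1 0 0 0 0 0 0; -1 0 0 0 0 0 0; -1 0 0 0 0 0 0; -1 0 0 0 0 0 0")

```text
t: 9.3
tcp_pos: [452.2, 20.8, 17.4]
tcp_rot: [[0.992, -0.125, 0.005], [-0.125, -0.992, -0.001], [0.005, 0.0, -1.0]]
ft_force: [-0.9, 0.0, 8.7]
width: 58.1
```

```bash
python3 -c "
from h import *
delta(G(-51-40-12,0,22),down(GY-np.pi/2))"
```

```text
t 9.3 pos [452.2  20.8  17.4] w 58.1 F [-0.9  0.   8.7] | shift [ 0.0958 -0.0168 -0.0042] rot [ 0.001  -0.0048 -0.2954] deg 16.9
```

Call:
send_rows(series="-1 0 0 -0.008 0 0 0; -1 0 0 -0.016 0 0 0; -1 0.03 -0.006 -0.016 0 0 -0.1; -1 0.065 -0.012 -0.016 0 0 -0.2; -1 0.095 -0.017 -0.016 0 0 -0.295")

```text
t: 9.8
tcp_pos: [548.0, 26.1, 32.0]
tcp_rot: [[0.985, 0.173, 0.001], [0.173, -0.985, -0.0], [0.001, 0.001, -1.0]]
ft_force: [0.7, -0.9, -3.4]
width: 58.1
```

Call:
send_rows(series="-1 0 0 0 0 0 0; -1 0 0 0 0 0 0; -1 0 0 0 0 0 0")

```text
t: 10.1
tcp_pos: [544.7, 26.3, 30.6]
tcp_rot: [[0.986, 0.168, -0.002], [0.168, -0.986, 0.0], [-0.002, -0.001, -1.0]]
ft_force: [0.1, 0.1, -4.2]
width: 57.9
```

```bash
python3 - <<'E'
from h import *
delta(G(-51-40-9,0,18),down(GY-np.pi/2))
for n in ('top','scene'):
    p,d=eyes.snapshot(n); cv2.imwrite(f'pics/{n}4.png',cv2.resize(p[90:300,150:400] if n=='top' else p[130:330,150:350],None,fx=2.8,fy=2.8)[:,:,::-1])
E
```

```text
t 10.1 pos [544.7  26.3  30.6] w 57.9 F [ 0.1  0.1 -4.2] | shift [0.0075 0.0015 0.0126] rot [-0.0006  0.002  -0.0016] deg 0.2
```

View pics/scene4.png

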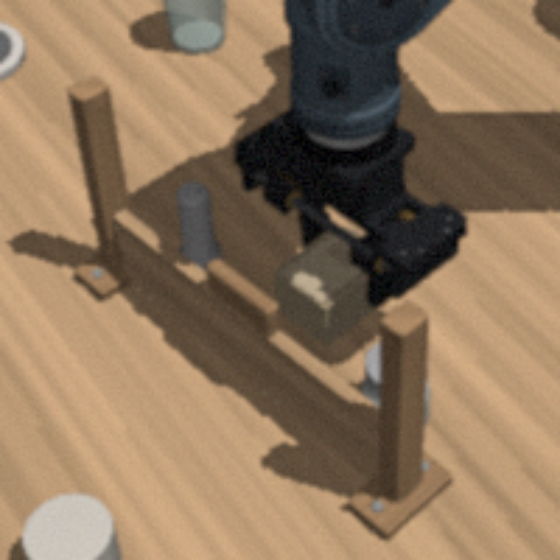

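The organiser is held at (320,290) in the zoom, clear of the panel, with the jar and flashlight untouched. I'll lower and release it.

Call:
send_rows(series="-1 0 0.0015 0.006 0 0 0; -1 0 0.0015 0.011 0 0 0; -1 0 0.0015 0.0135 0 0 0; -1 0 0.0015 0.0135 0 0 0; -1 0 0.0015 0.0135 0 0 0")

```text
t: 10.7
tcp_pos: [546.4, 24.6, 17.2]
tcp_rot: [[0.986, 0.168, -0.0], [0.168, -0.986, 0.0], [-0.0, -0.0, -1.0]]
ft_force: [-1.0, 0.4, -3.3]
width: 58.0
```

Call:
send_rows(series="0.6 0 0 0 0 0 0; 0.6 0 0 0 0 0 0; 0.6 0 0 0 0 0 0; 0.6 0 0 0 0 0 0; 0.6 0 0 0 0 0 0")

```text
t: 11.2
tcp_pos: [546.7, 24.6, 17.5]
tcp_rot: [[0.986, 0.169, 0.0], [0.169, -0.986, -0.0], [0.0, 0.0, -1.0]]
ft_force: [0.1, -0.2, 0.3]
width: 70.5
```

Call:
send_rows(series="0.6 0 0 -0.03 0 0 0; 0.6 0 0 -0.07 0 0 0; 0.6 -0.05 0 -0.1 0 0 0; 0.6 -0.1 0 -0.1 0 0 0; 0.6 -0.1 0 -0.1 0 0 0")

```text
t: 11.7
tcp_pos: [442.8, 8.3, 116.7]
tcp_rot: [[0.986, 0.169, -0.004], [0.169, -0.986, 0.001], [-0.004, -0.001, -1.0]]
ft_force: [0.0, 0.6, -1.5]
width: 70.1
```

```bash
python3 - <<'E'
from h import *
s=sensors.state(); print(s['tcp_pos'],s['t'],s['joints'])
c=eyes.camera_info('wrist'); p,d=eyes.snapshot('wrist')
np.savez('w3.npz',p=p,d=d,rvec=c['rvec'],tvec=c['tvec'],cx=c['cx'],cy=c['cy'],f=f_of(c))
cv2.imwrite('pics/w3.png',p[:,:,::-1])
E
```

```text
[442.80184606   8.33289602 116.72299242] 11.7 [-2.50127863e-01  4.26902336e-02  2.03129748e+00 -4.41125118e-04
  1.07158028e+00  1.15146189e+00]
```

View pics/w3.png

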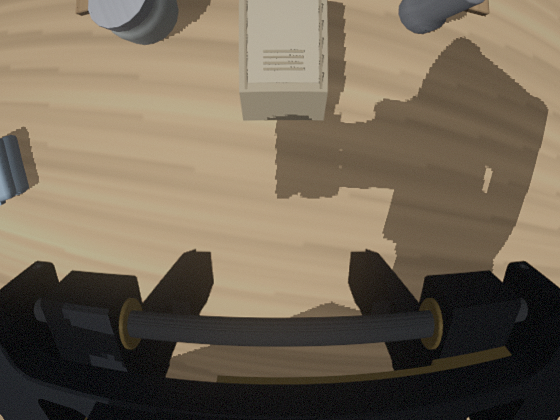

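The organiser now stands square ahead. The top of its bevel is at row 93 and the bevel's lower edge at row 117, columns 239–327.

```bash
python3 - <<'E'
from h import *
w=np.load('w3.npz')
p=w['p'][60:140,210:350]; cv2.imwrite('pics/w3z.png',cv2.resize(p,None,fx=5,fy=5,interpolation=cv2.INTER_CUBIC)[:,:,::-1])
for u,v,z in [(239,117,26),(327,117,26),(239,91,46),(325,91,46)]:
    q=wray(w,u,v,z); e=q-G0; print(q.round(1),'guard',(e@gx).round(1),(e@gy).round(1))
# target pre-push: tilt 45 deg
z=(gx+np.array([0,0,-1]))/2**.5; y=-gy; R=np.c_[np.cross(y,z),y,z]
delta(sensors.state()['tcp_pos'],R)
E
```

```text
[506.1  49.2  26. ] guard -141.6 30.6
[517.1 -13.7  26. ] guard -141.5 -33.2
[524.5  49.5  46. ] guard -123.4 27.8
[534.2  -6.3  46. ] guard -123.3 -28.8
t 11.75 pos [444.7   8.  117.2] w 70.7 F [ 1.2  1.2 -0.6] | shift [0. 0. 0.] rot [ 1.00e-04  7.87e-01 -1.40e-03] deg 45.1
```

View pics/w3z.png

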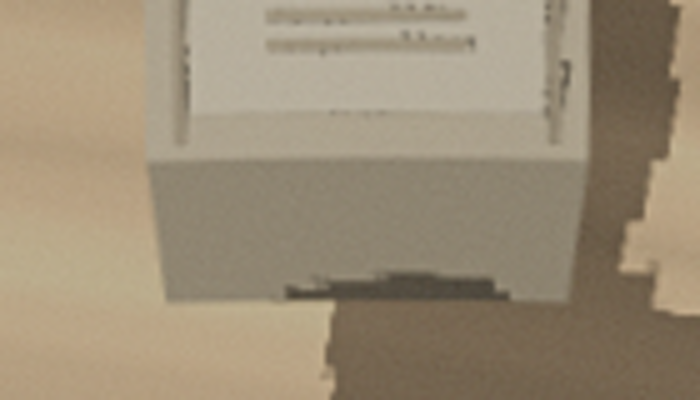

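Call:
send_rows(series="-0.68 0 0 -0.02 0 0.7 0; -0.68 0 0 -0.02 0 0.7 0; -0.68 0 0 -0.02 0 0.7 0; -0.68 0 0 -0.02 0 0.7 0; -0.68 0 0 -0.02 0 0.7 0")

```text
t: 12.25
tcp_pos: [448.6, 8.4, 137.8]
tcp_rot: [[0.769, 0.171, 0.616], [0.132, -0.985, 0.109], [0.625, -0.002, -0.78]]
ft_force: [-0.4, 0.5, 0.6]
width: 32.3
```

```bash
cat >> h.py <<'E'
_z=(gx+np.array([0,0,-1]))/2**.5; RT=np.c_[np.cross(-gy,_z),-gy,_z]
def gd():
    s=sensors.state(); e=s['tcp_pos']-G0; f=s['ft_force']
    print('guard',(e@gx).round(1),(e@gy).round(1),e[2].round(1),'F g',(f@gx).round(1),(f@gy).round(1),f[2].round(1))
E
python3 -c "
from h import *
delta(G(-131.5-30,0,36+30),RT);gd()"
```

```text
t 12.25 pos [448.6   8.4 137.8] w 32.3 F [-0.4  0.5  0.6] | shift [-0.0107  0.0005  0.0834] rot [-3.1e-03  1.1e-01 -1.0e-04] deg 6.3
guard -205.3 0.2 137.8 F g -0.4 0.5 0.6
```

Call:
send_rows(series="-0.68 -0.003 0 0.02 -0.003 0.11 0; -0.68 -0.007 0 0.05 -0.003 0.11 0; -0.68 -0.0107 0 0.083 -0.003 0.11 0; -0.68 -0.0107 0 0.083 -0.003 0.11 0; -0.68 -0.0107 0 0.083 -0.003 0.11 0")

```text
t: 12.75
tcp_pos: [489.2, 17.5, 61.1]
tcp_rot: [[0.707, 0.17, 0.687], [0.116, -0.985, 0.124], [0.698, -0.008, -0.716]]
ft_force: [-0.6, -0.5, 0.7]
width: 13.7
```

```bash
python3 - <<'E'
from h import *
delta(G(-131.5-4,0,36+4),RT);gd()
p,d=eyes.snapshot('scene'); cv2.imwrite('pics/s5.png',cv2.resize(p[130:330,150:350],None,fx=3,fy=3)[:,:,::-1])
p,d=eyes.snapshot('wrist'); cv2.imwrite('pics/w5.png',p[:,:,::-1])
E
```

```text
t 12.75 pos [489.2  17.5  61.1] w 13.7 F [-0.6 -0.5  0.7] | shift [0.0055 0.0024 0.0348] rot [-0.0058  0.0131 -0.0057] deg 0.9
guard -163.7 2.3 61.1 F g -0.7 -0.4 0.7
```

View pics/s5.png

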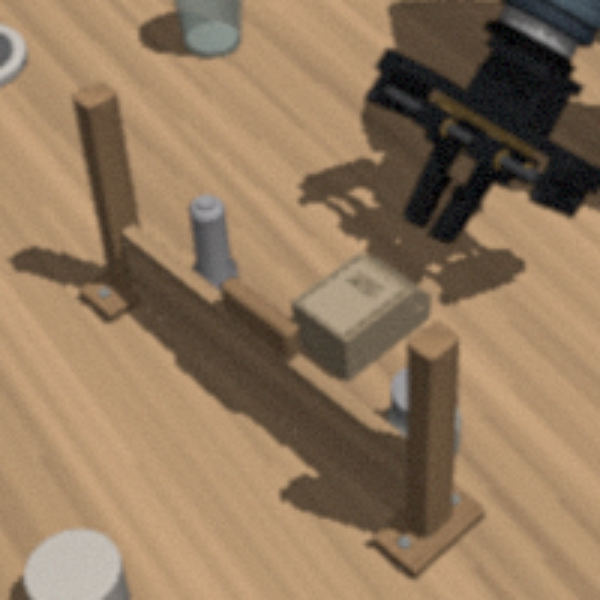

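View pics/w5.png

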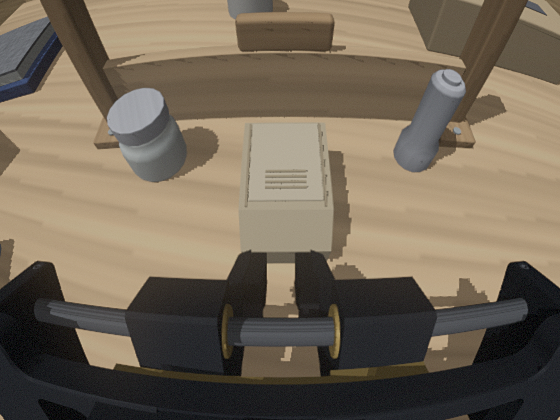

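The wrist view lines everything up. The organiser is at columns 240–332, the handle above it at 236–334 and the fingertips at (250,255) and (314,255). I'll close on the bevel.

Call:
send_rows(series="-0.68 0.0055 0.0024 0.008 -0.006 0.013 -0.006; -0.68 0.0055 0.0024 0.018 -0.006 0.013 -0.006; -0.68 0.0055 0.0024 0.028 -0.006 0.013 -0.006; -0.68 0.0055 0.0024 0.034 -0.006 0.013 -0.006; -0.68 0.0055 0.0024 0.034 -0.006 0.013 -0.006")

```text
t: 13.35
tcp_pos: [519.8, 18.9, 47.5]
tcp_rot: [[0.688, 0.172, 0.706], [0.125, -0.985, 0.117], [0.715, 0.008, -0.699]]
ft_force: [0.0, 0.3, -0.4]
width: 14.3
```

```bash
python3 - <<'E'
from h import *
delta(G(-131.5,0,36),RT);gd()
E
```

```text
t 13.35 pos [519.8  18.9  47.5] w 14.3 F [ 0.   0.3 -0.4] | shift [-0.007  -0.0016  0.0093] rot [ 0.0041 -0.0116  0.0071] deg 0.8
guard -133.3 -1.5 47.5 F g 0.1 0.3 -0.4
```

Call:
send_rows(series="-0.68 -0.007 -0.0016 0.003 0.004 -0.012 0.007; -0.68 -0.007 -0.0016 0.005 0.004 -0.012 0.007; -0.68 -0.007 -0.0016 0.005 0.004 -0.012 0.007; -0.68 -0.007 -0.0016 0.005 0.004 -0.012 0.007; -0.68 -0.007 -0.0016 0.005 0.004 -0.012 0.007")

```text
t: 13.85
tcp_pos: [516.5, 20.6, 36.6]
tcp_rot: [[0.7, 0.168, 0.694], [0.118, -0.986, 0.12], [0.704, -0.002, -0.71]]
ft_force: [0.4, -0.2, -0.2]
width: 14.2
```

```bash
python3 - <<'E'
from h import *
delta(G(-131.5,0,36),RT);gd()
E
```

```text
t 13.85 pos [516.5  20.6  36.6] w 14.2 F [ 0.4 -0.2 -0.2] | shift [0.003  0.0007 0.0038] rot [-0.0006  0.0044 -0.002 ] deg 0.3
guard -136.2 0.7 36.6 F g 0.4 -0.2 -0.2
```

Call:
send_rows(series="-0.68 0.0018 0.0007 0.0018 0 0.004 -0.002; -0.68 0.0036 0.0007 0.0036 0 0.004 -0.002; -0.68 0.0054 0.0007 0.0054 0 0.004 -0.002; -0.68 0.0072 0.0007 0.0072 0 0.004 -0.002")

```text
t: 14.25
tcp_pos: [526.8, 21.7, 36.4]
tcp_rot: [[0.697, 0.17, 0.696], [0.12, -0.985, 0.12], [0.707, -0.001, -0.708]]
ft_force: [-2.5, -0.8, 3.5]
width: 14.0
```

```bash
python3 - <<'E'
from h import *
delta(G(-131.5,0,36),RT);gd()
E
```

```text
t 14.25 pos [526.8  21.7  36.4] w 14.0 F [-2.5 -0.8  3.5] | shift [-0.0043  0.     -0.0037] rot [-0.0007  0.0006 -0.0001] deg 0.1
guard -125.9 0.0 36.4 F g -2.6 -0.4 3.5
```

Contact made and sliding, at about 4 N. Continuing.

Call:
send_rows(series="-0.68 0.004 0 0.004 0 0 0; -0.68 0.008 0 0.008 0 0 0; -0.68 0.012 0 0.012 0 0 0; -0.68 0.016 0 0.016 0 0 0; -0.68 0.02 0 0.02 0 0 0")

```text
t: 14.75
tcp_pos: [555.0, 26.6, 36.4]
tcp_rot: [[0.697, 0.17, 0.696], [0.12, -0.985, 0.121], [0.707, -0.0, -0.707]]
ft_force: [-3.4, -0.2, 2.2]
width: 14.1
```

```bash
python3 - <<'E'
from h import *
delta(G(-86,0,36),RT);gd()
p,d=eyes.snapshot('wrist'); cv2.imwrite('pics/w6.png',p[:,:,::-1])
E
```

```text
t 14.75 pos [555.   26.6  36.4] w 14.1 F [-3.4 -0.2  2.2] | shift [0.0077 0.0001 0.0082] rot [-0.0008  0.0005  0.0001] deg 0.1
guard -97.2 0.1 36.4 F g -3.4 0.4 2.2
```

View pics/w6.png

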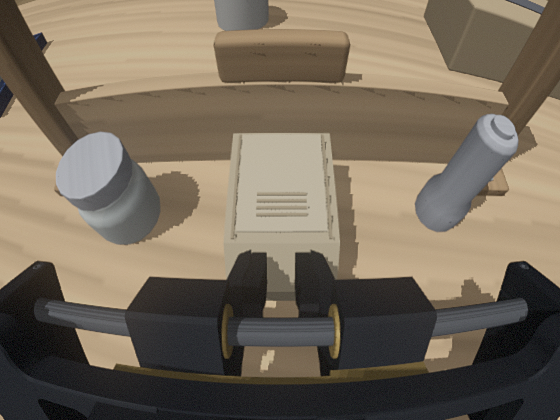

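The organiser (columns 226–340) is still square and centred under the handle, about 10 mm short of the panel. I'll close the gap gently.

Call:
send_rows(series="-0.68 0.0025 0 0.0025 0 0 0; -0.68 0.005 0 0.005 0 0 0; -0.68 0.006 0 0.006 0 0 0")

```text
t: 15.1
tcp_pos: [563.4, 27.9, 36.7]
tcp_rot: [[0.697, 0.17, 0.697], [0.12, -0.985, 0.12], [0.707, -0.0, -0.707]]
ft_force: [-4.7, -1.6, 6.7]
width: 13.9
```

Call:
send_rows(series="-0.68 0.0007 0 0.0007 0 0 0; -0.68 0.0014 0 0.0014 0 0 0; -0.68 0.0014 0 0.0014 0 0 0")

```text
t: 15.4
tcp_pos: [565.2, 28.3, 36.7]
tcp_rot: [[0.697, 0.17, 0.697], [0.12, -0.985, 0.121], [0.707, -0.0, -0.707]]
ft_force: [-0.6, 0.2, 3.9]
width: 14.3
```

```bash
python3 - <<'E'
from h import *
delta(G(-86,0,36),RT);gd()
E
```

```text
t 15.4 pos [565.2  28.3  36.7] w 14.3 F [-0.6  0.2  3.9] | shift [ 0.0001 -0.      0.0012] rot [-0.0007 -0.0002  0.0002] deg 0.0
guard -86.9 -0.0 36.7 F g -0.5 0.3 3.9
```

Call:
send_rows(series="-0.68 0.0007 0 0.0007 0 0 0; -0.68 0.0014 0 0.0014 0 0 0; -0.68 0.0014 0 0.0014 0 0 0")

```text
t: 15.7
tcp_pos: [566.8, 28.5, 36.7]
tcp_rot: [[0.697, 0.17, 0.697], [0.12, -0.985, 0.12], [0.707, -0.0, -0.707]]
ft_force: [-6.7, -1.9, 8.7]
width: 14.2
```

Call:
send_rows(series="-0.68 0.0005 0 0.001 0 0 0; -0.68 0.0005 0 0.0015 0 0 0; -0.68 0.0005 0 0.0015 0 0 0")

```text
t: 16.0
tcp_pos: [566.9, 28.6, 36.6]
tcp_rot: [[0.697, 0.168, 0.697], [0.119, -0.986, 0.119], [0.707, -0.0, -0.707]]
ft_force: [-37.2, -7.2, 41.5]
width: 14.2
```

```bash
python3 - <<'E'
from h import *
delta(G(-86,0,36),RT);gd()
E
```

```text
t 16.0 pos [566.9  28.6  36.6] w 14.2 F [-37.2  -7.2  41.5] | shift [-0.001   0.0001 -0.0002] rot [ 0.0005 -0.0002 -0.001 ] deg 0.1
guard -85.2 0.1 36.6 F g -37.9 -0.8 41.5
```

It hit home at 38 N towards the panel and 41 N down. I'll ease off a little to a safer steady push.

Call:
send_rows(series="-0.68 0 0 -0.0003 0 0 0; -0.68 0 0 -0.0006 0 0 0; -0.68 0 0 -0.0006 0 0 0; -0.68 0 0 -0.0006 0 0 0; -0.68 0 0 -0.0006 0 0 0")

```text
t: 16.5
tcp_pos: [566.9, 28.6, 36.6]
tcp_rot: [[0.697, 0.169, 0.697], [0.119, -0.986, 0.12], [0.707, -0.0, -0.707]]
ft_force: [-24.8, -4.9, 27.2]
width: 13.9
```

```bash
python3 - <<'E'
from h import *
gd()
for n in ('wrist','scene','top'):
    p,d=eyes.snapshot(n); q=p if n=='wrist' else cv2.resize(p[130:330,150:350] if n=='scene' else p[100:300,150:400],None,fx=3,fy=3)
    cv2.imwrite(f'pics/{n}7.png',q[:,:,::-1]); gd()
E
```

```text
guard -85.2 0.0 36.6 F g -25.3 -0.6 27.2
guard -85.3 0.0 36.6 F g -25.2 -1.0 28.3
guard -85.2 0.0 36.6 F g -25.8 -0.9 28.1
guard -85.3 0.1 36.6 F g -26.5 -0.5 27.7
```

View pics/wrist7.png

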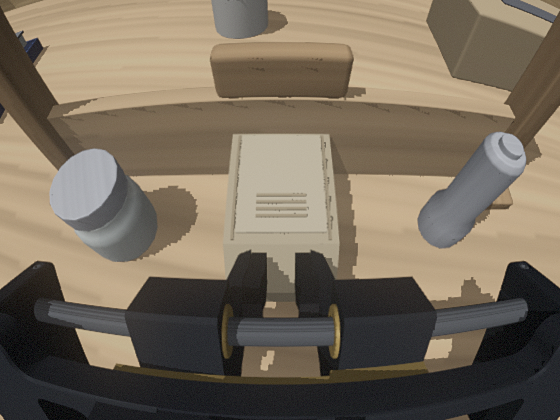

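View pics/scene7.png

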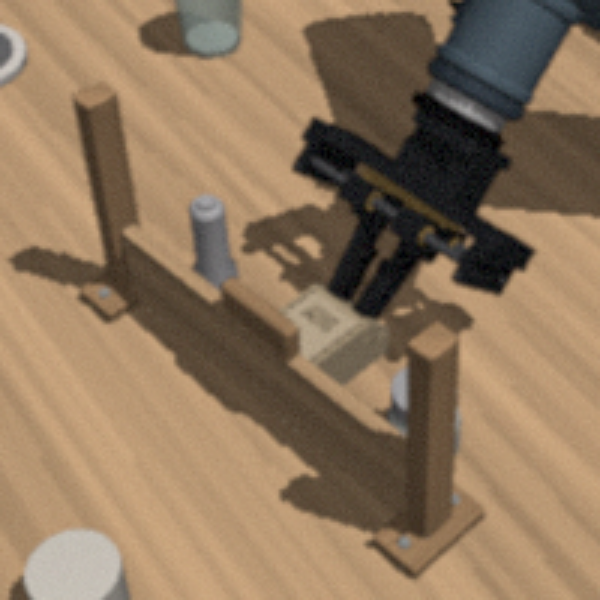

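The back edge (row 135, columns 233–329) sits square against the panel, centred under the handle at columns 211–352. The push is steady at about 26 N into the panel and 28 N down. The neighbours are in place, so I'm handing in.

```bash
python3 -c "
from h import *
print(workorder.hand_in()); gd()"
```

```text
the job is handed in; nothing more can be done
None
the job is handed in; nothing more can be done
```

I handed the job in while still pressing, at about 17 s of the 58 s. The hand-in reports no verdict, so what follows rests on my own readings.

- **Panel:** I pinched the handle and slid the panel down 61 mm until the reaction jumped from about 3 N to 27 N. Pictures after I let go show it down. I have no direct reading of the panel joint, so "down" rests on the force jump and the pictures.
- **Organiser placement:** I gripped the organiser across its width, turned it about 17° to square it with the panel, and set it down about 45 mm short. I then pushed it home on its bevel with two slightly open fingers, the tool tilted 45°.
- **Final push:** First contact with the panel peaked at about 38 N towards it and 41 N down, well under the 80 N limit, so I eased off. It then held steady over the last readings, at about 26 N into the panel and 28 N down. These are wrist-sensor readings, not the contact forces themselves.
- **Final pose:** The last pictures show the organiser square against the panel and centred under the handle. The fingertips were within 0.1 mm of the guard's centre line.
- **Bystanders:** The jar and flashlight look untouched in the last pictures, and I planned no contact with anything else. I did not measure any bystander's final position, and I did not check the case and clock again at the end.
- **Disagreement:** One wrist-camera estimate put the handle about 9 mm nearer than the top view did. The grasp closed normally on the top-view position.

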